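# Load the filter holder and click the sample carriage home

## Task

Put the rectangular filter holder flat into the open pocket of the sample counter's carriage, let go of it, then push the carriage in under the detector head just until the sprung catch snaps into the carriage's notch, and leave it caught there: neither short of the catch nor pushed on past it. Leave the other loose things on the bench where they are.

Things in the scene. Friction and masses are not known exactly. Their poses are not given: they have to be found in the camera images.
- holder: Rectangular filter holder: aluminium plate 70 (x) x 60 (y) x 20 mm (z) with white filter paper on top and an upright grip fin in the middle, 50 long (x) x 10 thick (y), from 20 to 53 mm above the underside. Loose, 0.15 to 0.31 kg. Origin: centre of the underside; z up, x along the fin. It fits the pocket either way round (yaw or yaw + half a turn).
- round_holder: A round filter holder of the same material with the same fin, disc 78 mm across and 20 mm thick; too wide for the pocket, not wanted. Loose. Origin: centre of the underside.
- counter: Fixed sample counter. Origin on the table under the pocket's centre when the carriage is fully out; z up, the carriage slides in towards +x. Grey base plate x -60 to 310, y -93 to 93, 12 mm thick. A dark catch block (x 30, y 56 to 84, 46 mm high) with a black plunger knob (to y 115 mm) is clamped beside the rails, anywhere from x 155 to 175 mm; its place differs each time and is not measured.
- pocket (a point): Centre of the pocket's floor in the carriage, moves with it; axes as the counter's. Floor 24 mm above the table. Pocket 75 (x) x 65 (y) mm inside; front and side walls 5 mm thick, 16 mm high above the floor; the rear (-x) wall is the higher push plate. Open above only while the carriage is out.
- push_face (a point): On the outer (-x) face of the carriage's upright push plate, 50 mm above the table, 43.5 mm behind the pocket's centre. Plate 75 mm wide (y), 6 mm thick, from 20 to 70 mm above the table. Once caught, this face is 20 to 40 mm in beyond the edge of the head above, so the tool must then lean 35 to 45 degrees, fingertips forward and down, to push that far.
- carriage (a joint): Travel of the carriage to +x in m: 0 fully out (starts within 20 mm), end stop 0.198; caught somewhere from 0.160 to 0.188. Drags with 2 to 3 N. From about 0.115 to 0.137 on, the plunger's roller is forced aside (5 to 8 N in all), rides on the side for about 25 mm, then snaps into the notch; pushing on past the notch takes about 25 N. Caught means in the notch, not at the stop.
- plunger (a joint): How far the catch's plunger is pressed back, in m: 0 fully out (before the carriage reaches it, and again when it is snapped into the notch), about 0.005 while it rides on the carriage's side before or past the notch.
- beaker: Glass beaker 72 mm across, 95 mm high, loose bystander. Origin: centre of the underside.
- dish: White dish 90 mm across, 18 mm high, loose bystander. Origin: centre of the underside.
- spatula: Spatula with a black handle, about 220 mm long, lying flat to the right of the counter, loose bystander.
- reagent: Amber jar 64 mm across, 130 mm high, loose bystander. Origin: centre of the underside.
- tin: Steel tin 96 mm across, 100 mm high, loose bystander. Origin: centre of the underside.
- head_edge (a point): Middle of the front (-x) lower edge of the yellow detector head that overhangs the rails; axes as the counter's. The head reaches from here 175 mm to +x, 75 mm to either side and 75 mm up (a can on it 72 mm higher). Underside 170 mm above the table, free below it except for a column 30 mm wide at the -y side (63 to 173 mm in, 37 to 67 mm to -y of this point).
Not all that is in view belongs to the job. What is shaped like the holder but green is not meant.

How it is judged:
By the outcome, as a careful person would: the job done as asked, in the order asked, and still so for the second after the job is handed in, with the robot touching nothing.
It also fails if it takes over 64 s, if anything falls off the work surface, if the arm or the gripper's body presses on something with over 40 N, if the wrist force passes 120 N, or if a joint passes its speed limit or range.

## Robot

A 6-joint arm with a two-finger parallel gripper is mounted at the origin on the work surface. World frame = base frame: x ahead of the robot, y to its left, z up, the work surface at z = 0. Lengths are in mm, angles in rad, forces in N, time in s.
With the tool pointing down it reaches from about 325 to 775 mm from the base axis. Payload 5.5 kg.
Tool frame: the origin (TCP) lies at the very end of the fingers, on their centre line; the grasp point (between the pads) lies 19 mm behind it; z points along the fingers, x is the direction in which the jaws open and shut, and the axes are right-handed (so a half turn about z gives the same grasp; the last joint's range is limited). The gripper opens to 85 mm and grips with 20 to 120 N. Pads are 22 mm wide; open, the fingers measure 114 mm over their backs; the gripper's body (76 mm by 85 mm) begins 54 mm behind the grasp point. The pads swing forward as they close: fully open they stand 13 mm farther back than shut.
Start: joints at [-1.365, 0.091, 1.231, -0, 1.82, -0.057], TCP at [155.87, -579.414, 231.275] pointing down, gripper open.
Joint ranges: [-2.87, 2.87], [-0.86, 2.18], [0.17, 2.46], [-1.51, 4.65], [0.06, 2.69], [-2.65, 2.65]. Speed limits (rad/s): [2.57, 2.57, 3.01, 3.14, 3.14, 3.14].

## Interface

Orientations are given as a rotation vector (axis times angle).
In Python, from bench import manip gives the robot as it stands.
- The arm moves only by the tool jog_arm, never from a script. Its argument "plan" is a list of rows, each a list of 7 numbers: the finger opening in cm, from 0 to 8.54, then the shift along the world's x, y, z in cm, then the turn, a rotation vector about the world's x, y, z in rad. In form: [[grip, x, y, z, rx, ry, rz], ...]. A call has 1 to 20 rows; each row is the pose to reach, as a shift and turn from the pose commanded when the call began; what a row does not reach only later rows make up. A row lasts 1/12 s, in which the tool goes at most 41.7 mm and 7.16 degrees, less where a joint would pass 70% of its speed; a pose out of reach is approached as far as the arm can. A call with a gripper value outside its range is refused whole. The fingers move at their own pace and stop on an object; "grip_force" is the grip in N (left out, the last holds). Time passes only in rows, so rows that repeat a pose let the fingers close. It gives the time, the measured TCP pose, the force and the opening at its end, in the units of the state.
- manip.observe(): the state, without advancing time (a new reading comes with each control period).
- manip.capture(name): name is "side" or "top" or "wrist"; returns (picture, depth): 384x512x3 uint8, red, green, blue; 384x512 float32, mm along the optical axis (not along the pixel's ray), 0 where there is no reading.
- manip.camera_model(name): a dict with "mtx" (3x3 intrinsics, pixels), "T" (4x4, takes a point from camera to world coordinates); the wrist camera has in their place "tool_from_camera" (4x4, takes a point from camera to tool coordinates, whose origin is the TCP and whose axes are the tool frame's). Camera axes: x right, y down, z forward; pixel columns grow to the right and rows downward; lengths in mm; the calibration is good to about 2 mm. A picture is of the moment at which its call begins: read the wrist's pose just before it. camera_model takes no time and is no camera call.
- manip.job_done(): hands the job in, once; it reports no verdict.
Trained networks look in the newest picture that a camera, given by its name, has taken for a name from the list of things; names that differ only in an ending like _2 or _b are one class to them, and where a whole thing is asked for, a point or a joint stands for the part that bears it (a point fixed in the world has none). Each returns a list of dicts, best first, with "p" (0 to 1); they miss things now and then, are a little off and sometimes report something else, mostly with a low value. They report only what shows in the picture. A call takes as long as a camera call. They do not tell look-alikes from the thing itself.
- manip.boxes_of(label, camera): "xyz" ([x, y, z] in mm, in the coordinates of the camera as it stood for that picture, good to about 4 mm: the middle of the surface that is visible of it).
- manip.regions_of(label, camera): "region" (384x512 bool, what is visible of it).
- manip.mark_of(label, camera): "xyz" ([x, y, z] in mm, in the coordinates of the camera as it stood for that picture, good to about 4 mm: a listed point, or the origin of a listed thing).
The state is a dict: "t": time; "joint_pos": joint angles; "joint_velocities": joint speeds; "joint_torque": joint torques, N m; "eef_pos": TCP position; "eef_rot": TCP orientation; "wrist_force": force on the tool from outside, world axes, zero at the start; "ft_torque": the same for the moment, N m; "grip_width": opening from 0.0 (shut) to 1.0 (fully open).
Only numpy, scipy, OpenCV 4.12 (cv2) and the standard library are available. Lean on these libraries where they do the work, as an engineer would, in place of code of your own. Each camera call takes 0.05 s, during which the arm holds its last target.

## Working session

There is one attempt and no reset: what is moved stays moved. The work goes in short steps, Python scripts to look and compute and a tool call to move; the robot and the scene stay as the last step left them, time stands still between calls to the robot, and variables do not carry over. Pictures are saved under pics/ and viewed, and the job is handed in when it is done.

Besides the shell and the picture viewer there is one more tool, called after "Request:" in YAML: its name, and indented under it one key for each argument. jog_arm: Moves the arm, as the interface text tells. Its arguments: {"type":"object","properties":{"plan":{"type":"array","items":{"type":"array","items":{"type":"number"}}},"grip_force":{"type":"number"}},"required":["plan"]}

```bash
ls; mkdir -p pics
cat > h.py <<'E'
import numpy as np, cv2
from scipy.spatial.transform import Rotation as R
from bench import manip
np.set_printoptions(precision=2,suppress=True)
def cap(name,fn=None):
    s=manip.observe(); p,d=manip.capture(name)
    if fn: cv2.imwrite('pics/'+fn,p[:,:,::-1])
    return s,p,d
def T(name,s=None):
    m=manip.camera_model(name)
    if name!='wrist': return np.array(m['mtx']),np.array(m['T'])
    t=np.eye(4); t[:3,:3]=R.from_rotvec(s['eef_rot']).as_matrix(); t[:3,3]=s['eef_pos']
    return np.array(m['mtx']),t@np.array(m['tool_from_camera'])
def w(Tm,p): return Tm[:3,:3]@np.array(p)+Tm[:3,3]
def cloud(K,Tm,d):
    v,u=np.mgrid[:d.shape[0],:d.shape[1]]
    c=np.stack([(u-K[0,2])/K[0,0]*d,(v-K[1,2])/K[1,1]*d,d],-1)
    return c@Tm[:3,:3].T+Tm[:3,3]
E
python3 - <<'E'
from h import *
s,p,d=cap('top','top1.png'); np.savez('top1.npz',p=p,d=d)
K,Tm=T('top')
print(s['t'],s['eef_pos'],s['eef_rot'],K,Tm)
for l in ['holder','round_holder','counter','pocket','push_face','head_edge','plunger']:
    for r in manip.mark_of(l,'top')[:3]: print(l,r['p'],w(Tm,r['xyz']))
s,p,d=cap('side','side1.png'); np.savez('side1.npz',p=p,d=d)
K,Tm=T('side');print(K,Tm)
for l in ['holder','counter','pocket','push_face','head_edge','plunger']:
    for r in manip.mark_of(l,'side')[:3]: print(l,r['p'],w(Tm,r['xyz']))
print(manip.observe()['t'])
E
```

```text
pics
0.0 [ 155.82 -579.11  230.14] [-2.49  1.91  0.  ] [[361.1    0.   257.94]
 [  0.   361.1  188.55]
 [  0.     0.     1.  ]] [[   0.     -1.      0.09  460.19]
 [  -1.     -0.     -0.01    6.73]
 [   0.01   -0.09   -1.   1145.49]
 [   0.      0.      0.      1.  ]]
holder 0.69 [529.1  316.99   0.25]
round_holder 0.98 [ 390.85 -293.33    2.13]
counter 0.88 [506.45  -3.75   3.58]
pocket 0.73 [529.37  -1.13  24.43]
pocket 0.23 [448.65 477.6   -0.77]
push_face 0.61 [488.21   0.78  51.53]
head_edge 0.7 [605.05 -23.66 169.13]Traceback (most recent call last):
  File "<stdin>", line 6, in <module>
ValueError: it knows: beaker, counter, dish, head_edge, holder, pocket, push_face, reagent, round_holder, spatula, tin
```

Run:
```python
from h import *
s,p,d=cap('side','side1.png'); np.savez('side1.npz',p=p,d=d)
K,Tm=T('side');print(K,Tm)
for l in ['holder','counter','pocket','push_face','head_edge']:
    for r in manip.mark_of(l,'side')[:3]: print(l,r['p'],w(Tm,r['xyz']))
print(manip.observe()['t'])
```

```text
[[423.59   0.   257.09]
 [  0.   423.59 192.47]
 [  0.     0.     1.  ]] [[ -0.74  -0.5    0.45  58.26]
 [ -0.67   0.55  -0.51 582.93]
 [  0.01  -0.67  -0.74 987.81]
 [  0.     0.     0.     1.  ]]
holder 0.92 [394.92 274.22  -0.54]
holder 0.86 [532.79 312.35  -2.43]
holder 0.65 [485.12  -5.42  50.61]
counter 0.72 [505.84  -3.57  -1.78]
pocket 0.56 [522.8   -5.07  23.95]
push_face 0.93 [481.47  -2.73  48.06]
0.65
```

View pics/top1.png

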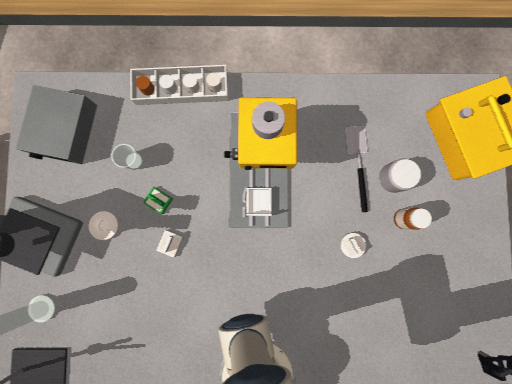

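View pics/side1.png

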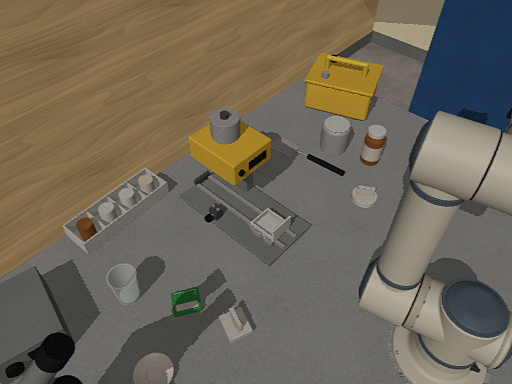

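The top view shows the white holder at about (169,243), the green look-alike at (158,200), the carriage pocket at (259,202) and the round holder at (353,244). The networks rate the green one as "holder" too, so it's ruled out. I'll go above the white holder with the wrist camera.

Run:
```python
from h import *
for n in ['top','side']:
    z=np.load(n+'1.npz'); K,Tm=T(n); c=cloud(K,Tm,z['d'])
    X,Y,Z=c[...,0],c[...,1],c[...,2]
    m=(abs(X-395)<60)&(abs(Y-274)<60)&(Z>10)&(Z<70)
    q=c[m]; print(n,len(q),q.mean(0)); 
    r=cv2.minAreaRect(q[:,:2].astype(np.float32)); print(r)
    f=q[q[:,2]>32]; print('fin',len(f),f.mean(0),f.max(0),cv2.minAreaRect(f[:,:2].astype(np.float32)) if len(f)>2 else'')
    # base plate
    m=(Z>6)&(Z<17)&(abs(Y)<130)&(X>380)&(X<900); q=c[m]; print('plate',len(q),cv2.minAreaRect(q[:,:2].astype(np.float32)))
    m=(Z>145)&(abs(Y)<130)&(X>560)&(X<900)&(Z<300); q=c[m]; print('head',len(q),cv2.minAreaRect(q[:,:2].astype(np.float32)),q.min(0),q.max(0))
```

```text
top 455 [397.79 271.34  25.08]
((397.5486755371094, 273.8085021972656), (60.97052001953125, 70.06427001953125), 67.7793960571289)
fin 79 [398.1  272.17  49.49] [420.76 285.1   56.83] ((397.5060729980469, 273.5833435058594), (10.853368759155273, 49.893009185791016), 68.76209259033203)
plate 2962 ((656.5902709960938, 8.108802795410156), (497.2998962402344, 207.1204376220703), 4.694778919219971)
head 3267 ((692.9873657226562, -22.747283935546875), (149.86080932617188, 183.81568908691406), 89.89995574951172) [601.17 -97.73 181.77] [784.97  52.32 299.92]
side 730 [392.47 274.87  25.74]
((396.0697937011719, 271.39862060546875), (60.64079666137695, 71.27130889892578), 68.10167694091797)
fin 128 [393.97 273.45  49.92] [418.86 284.81  57.49] ((395.4832458496094, 272.04364013671875), (10.792702674865723, 51.1802978515625), 69.45336151123047)
plate 3925 ((639.6751708984375, 1.9088058471679688), (255.12698364257812, 517.864013671875), 89.81292724609375)
head 3497 ((690.8706665039062, -23.093711853027344), (183.67176818847656, 151.4392852783203), 0.7169566750526428) [598.32 -98.86 171.05] [782.23  52.56 299.93]
```

Request:
jog_arm:
  plan:
    - [8.5,4,4,4,0,0,0]
    - [8.5,8,8,8,0,0,0.1]
    - [8.5,11,12,10,0,0,0.2]
    - [8.5,14,16,10,0,0,0.3]
    - [8.5,16,20,10,0,0,0.4]
    - [8.5,18,24,10,0,0,0.5]
    - [8.5,20,28,10,0,0,0.6]
    - [8.5,21,32,10,0,0,0.7]
    - [8.5,22,36,10,0,0,0.8]
    - [8.5,23,40,10,0,0,0.9]
    - [8.5,23,44,10,0,0,1.0]
    - [8.5,23,48,10,0,0,1.1]
    - [8.5,23,52,10,0,0,1.2]
    - [8.5,23,56,10,0,0,1.3]
    - [8.5,23,60,10,0,0,1.3]

```text
t: 1.9
eef_pos: [383.3, -41.6, 331.4]
eef_rot: [3.141, -0.005, 0.001]
wrist_force: [1.5, 0.7, -0.8]
grip_width: 0.995
```

Run:
```python
from h import *
s,p,d=cap('wrist','w1.png'); np.savez('w1.npz',p=p,d=d)
K,Tm=T('wrist',s);print(s['eef_pos'],s['eef_rot'],K,Tm,manip.camera_model('wrist')['tool_from_camera'])
for l in ['holder','pocket','push_face','counter','head_edge']:
    for r in manip.mark_of(l,'wrist')[:3]: print(l,r['p'],w(Tm,r['xyz']))
```

```text
[383.34 -41.61 331.38] [ 3.14 -0.    0.  ] [[343.07   0.   257.43]
 [  0.   343.07 197.96]
 [  0.     0.     1.  ]] [[  1.    -0.    -0.   382.56]
 [ -0.    -0.95  -0.3   35.6 ]
 [  0.     0.3   -0.95 473.06]
 [  0.     0.     0.     1.  ]] [[   1.      0.     -0.     -0.88]
 [  -0.      0.95    0.3   -77.19]
 [   0.     -0.3     0.95 -141.69]
 [   0.      0.      0.      1.  ]]
pocket 0.82 [524.98  -1.7   19.59]
pocket 0.59 [ 392.44 -295.64   -2.56]
push_face 0.69 [485.08   3.53  51.18]
push_face 0.42 [ 389.74 -293.78   -3.35]
counter 0.59 [504.5    2.28  -2.79]
head_edge 0.84 [608.16 -21.65 164.77]
```

View pics/w1.png

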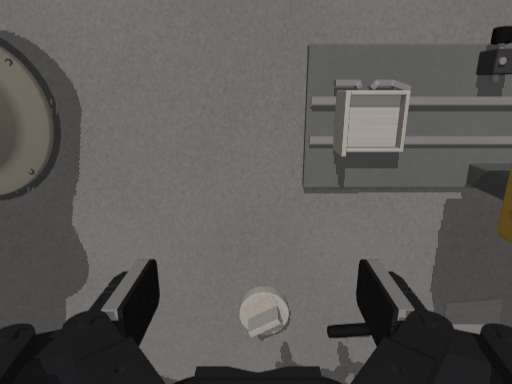

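The wrist picture shows the empty pocket at (375,122), its push plate at x≈341, the catch block at (497,60), and the round holder at (264,312). Next I'll fit the carriage pose.

Run:
```python
from h import *
z=np.load('w1.npz'); d=z['d']; s=manip.observe(); K,Tm=T('wrist',s)
c=cloud(K,Tm,d); X,Y,Z=c[...,0],c[...,1],c[...,2]
m=(X>430)&(X<620)&(abs(Y)<110)&(Z>6)&(Z<16); q=c[m].astype(np.float32); print('plate',cv2.minAreaRect(q[:,:2]),q[:,0].min(),q[:,1].min(),q[:,1].max(),np.median(q[:,2]))
v=slice(60,170)
for r in [100,110,120,130,140,147,150,152]:
    print(r,[(int(a),int(b),int(e)) for a,b,e in c[r,330:416:3]])
for u in [350,360,370,385,395]:
    print(u,[(int(a),int(b),int(e)) for a,b,e in c[78:162:3,u]])
for n in ['top','side','w']:
    z=np.load(n+'1.npz'); nn='wrist' if n=='w' else n; K,Tm=T(nn,s); c=cloud(K,Tm,z['d']).reshape(-1,3)
    q=c[(abs(c[:,0]-525)<70)&(abs(c[:,1])<55)]
    a=q[(q[:,2]>58)&(q[:,2]<75)]; print(n,'plate',len(a),a.min(0),a.max(0),cv2.minAreaRect(a[:,:2].astype(np.float32)))
    a=q[(q[:,2]>35)&(q[:,2]<75)]; print(n,'walls',len(a),a.min(0),a.max(0),cv2.minAreaRect(a[:,:2].astype(np.float32)))
    q=c[(abs(c[:,0]-670)<100)&(c[:,1]>45)&(c[:,1]<90)&(c[:,2]>38)&(c[:,2]<60)];print('block',q.min(0) if len(q) else 0,q.max(0) if len(q) else 0)
```

```text
Traceback (most recent call last):
cv2.error: OpenCV(4.12.0) /io/opencv/modules/imgproc/src/convhull.cpp:143: error: (-215:Assertion failed) total >= 0 && (depth == CV_32F || depth == CV_32S) in function 'convexHull'
```

Run:
```python
from h import *
z=np.load('w1.npz'); d=z['d']; s=manip.observe(); K,Tm=T('wrist',s)
c=cloud(K,Tm,d); X,Y,Z=c[...,0],c[...,1],c[...,2]
mr=lambda a: cv2.minAreaRect(np.ascontiguousarray(a[:,:2],dtype=np.float32)) if len(a)>3 else None
m=(X>430)&(X<620)&(abs(Y)<110)&(Z>6)&(Z<16); q=c[m]; print('plate',len(q),mr(q))
for r in [100,120,140]:
    print(r,[(int(a),int(b),int(e)) for a,b,e in c[r,330:416:3]])
for u in [350,370,395]:
    print(u,[(int(a),int(b),int(e)) for a,b,e in c[78:162:3,u]])
for n in ['top','side','w']:
    z=np.load(n+'1.npz'); nn='wrist' if n=='w' else n; K,Tm=T(nn,s); c=cloud(K,Tm,z['d']).reshape(-1,3)
    q=c[(abs(c[:,0]-525)<70)&(abs(c[:,1])<55)]
    a=q[(q[:,2]>58)&(q[:,2]<75)]; print(n,'plate',len(a),a.min(0),a.max(0),mr(a))
    a=q[(q[:,2]>35)&(q[:,2]<75)]; print(n,'walls',len(a),a.min(0),a.max(0),mr(a))
    q=c[(abs(c[:,0]-670)<100)&(c[:,1]>45)&(c[:,1]<90)&(c[:,2]>38)&(c[:,2]<60)];print('block',q.min(0) if len(q) else 0,q.max(0) if len(q) else 0)
```

```text
plate 13028 ((533.4314575195312, -4.198150634765625), (183.13687133789062, 174.7745819091797), 89.46212005615234)
100 [(475, 21, 17), (479, 21, 19), (482, 21, 20), (482, 21, 39), (482, 21, 55), (482, 22, 66), (485, 22, 68), (501, 20, 22), (505, 20, 22), (508, 20, 25), (512, 20, 22), (516, 20, 21), (520, 20, 22), (524, 20, 22), (528, 20, 21), (531, 20, 22), (535, 20, 23), (539, 20, 22), (543, 20, 21), (546, 20, 22), (550, 20, 22), (554, 20, 22), (558, 20, 21), (561, 20, 23), (564, 20, 26), (563, 20, 36), (566, 20, 38), (578, 20, 18), (582, 20, 18)]
120 [(478, -4, 11), (482, -4, 10), (482, -3, 28), (482, -1, 46), (482, 0, 60), (483, 0, 68), (487, 0, 68), (503, -3, 21), (506, -3, 23), (510, -3, 22), (514, -3, 21), (518, -3, 22), (523, -4, 19), (525, -3, 23), (529, -3, 23), (534, -4, 22), (537, -4, 22), (542, -4, 20), (545, -4, 21), (549, -4, 23), (552, -4, 23), (556, -4, 24), (561, -4, 21), (563, -4, 25), (563, -3, 35), (565, -3, 39), (581, -5, 10), (585, -5, 11), (589, -5, 10)]
140 [(478, -29, 18), (482, -29, 19), (482, -27, 37), (482, -25, 52), (482, -23, 67), (485, -22, 68), (501, -2
[... 2071 characters left out ...]
15  34.95  74.58] ((483.9351501464844, -3.106365203857422), (76.14460754394531, 8.910992622375488), 88.76359558105469)
side walls 351 [478.57 -44.9   35.01] [568.64  47.23  74.58] ((523.1168212890625, 1.1751976013183594), (90.80847930908203, 90.52790069580078), 88.9567642211914)
block [657.74  50.29  38.35] [688.53  89.84  53.  ]
w plate 466 [481.5  -40.8   58.04] [488.58  33.04  70.84] ((485.0476379394531, -3.887920379638672), (73.81244659423828, 6.617247581481934), 89.41253662109375)
w walls 1482 [481.5  -41.73  35.01] [568.49  33.1   70.84] ((524.9920043945312, -4.431343078613281), (74.3125991821289, 86.5533676147461), 89.49161529541016)
block [658.61  50.37  38.02] [682.08  89.91  50.6 ]
```

Request:
jog_arm:
  plan:
    - [8.5,0.2,4,0,0,0,0.12]
    - [8.5,0.4,8,0,0,0,0.24]
    - [8.5,0.6,12,0,0,0,0.36]
    - [8.5,0.8,16,-1,0,0,0.48]
    - [8.5,1.0,20,-3,0,0,0.6]
    - [8.5,1.2,24,-5,0,0,0.72]
    - [8.5,1.3,28,-8,0,0,0.84]
    - [8.5,1.3,31.4,-11,0,0,0.96]
    - [8.5,1.3,31.4,-13,0,0,1.08]
    - [8.5,1.3,31.4,-15,0,0,1.19]
    - [8.5,1.3,31.4,-15,0,0,1.19]
    - [8.5,1.3,31.4,-15,0,0,1.19]

```text
t: 3.2
eef_pos: [397.3, 268.7, 180.1]
eef_rot: [2.614, 1.742, -0.005]
wrist_force: [0.1, -0.2, 0.9]
grip_width: 0.996
```

Run:
```python
from h import *
s,p,d=cap('wrist','w2.png'); np.savez('w2.npz',p=p,d=d)
K,Tm=T('wrist',s);print(s['t'],s['eef_pos'],s['eef_rot'])
c=cloud(K,Tm,d).reshape(-1,3)
mr=lambda a: cv2.minAreaRect(np.ascontiguousarray(a[:,:2],dtype=np.float32)) if len(a)>3 else None
q=c[(abs(c[:,0]-396)<60)&(abs(c[:,1]-273)<60)&(c[:,2]>10)&(c[:,2]<70)]
print(mr(q)); q=q[q[:,2]>32]; print(mr(q),q.max(0))
```

```text
3.2 [397.28 268.74 180.09] [ 2.61  1.74 -0.01]
((396.0128173828125, 274.9600830078125), (60.050209045410156, 70.84214782714844), 68.41094207763672)
((395.6859436035156, 274.8941650390625), (9.809932708740234, 50.0287971496582), 67.8900375366211) [420.71 288.47  54.17]
```

View pics/w2.png

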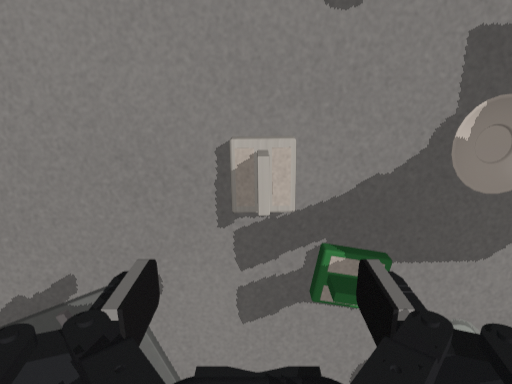

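The view shows the holder at (263,175) with its fin vertical, along tool y, so it lies square to the jaws. The green look-alike is off to the right at (350,275).

Run:
```python
from h import *
s=manip.observe(); print(s['t'],s['eef_pos'],s['eef_rot'],s['joint_velocities'],s['wrist_force'])
```

```text
3.25 [397.9  269.12 182.05] [2.61 1.74 0.  ] [ 0.   -0.02 -0.03  0.    0.   -0.  ] [-0.44 -0.04  0.91]
```

Request:
jog_arm:
  plan:
    - [8.5,-0.1,0.5,-4,0,0,0]
    - [8.5,-0.1,0.5,-8,0,0,0]
    - [8.5,-0.1,0.5,-10,0,0,0]
    - [8.5,-0.1,0.5,-10,0,0,0]
    - [8.5,-0.1,0.5,-10,0,0,0]

```text
t: 3.67
eef_pos: [396.8, 274.8, 82.8]
eef_rot: [2.612, 1.745, 0.002]
wrist_force: [0.3, -0.9, 1.2]
grip_width: 0.997
```

Request:
jog_arm:
  plan:
    - [8.5,0,0,-3,0,0,0]
    - [8.5,0,0,-4.8,0,0,0]
    - [8.5,0,0,-5.6,0,0,0]
    - [8.5,0,0,-5.6,0,0,0]
    - [4,0,0,-5.6,0,0,0]
    - [2.5,0,0,-5.6,0,0,0]
    - [1.5,0,0,-5.6,0,0,0]
    - [0.5,0,0,-5.6,0,0,0]
    - [0.5,0,0,-5.6,0,0,0]
    - [0.5,0,0,-5.6,0,0,0]
    - [0.5,0,0,-5.6,0,0,0]
    - [0.5,0,0,-5.6,0,0,0]
    - [0.5,0,0,-5.6,0,0,0]
    - [0.5,0,0,-5.6,0,0,0]
  grip_force: 45

```text
t: 4.83
eef_pos: [396.0, 275.7, 25.7]
eef_rot: [2.609, 1.75, 0.001]
wrist_force: [-1.4, -0.5, 4.3]
grip_width: 0.107
```

Request:
jog_arm:
  plan:
    - [0.5,0,0,2,0,0,0]
    - [0.5,0,0,5,0,0,0]
    - [0.5,0,0,9,0,0,0]
    - [0.5,0,0,12,0,0,0]
    - [0.5,0,0,12,0,0,0]
    - [0.5,0,0,12,0,0,0]

```text
t: 5.33
eef_pos: [396.5, 275.9, 146.7]
eef_rot: [2.609, 1.75, 0.005]
wrist_force: [-0.6, 0.5, -3.2]
grip_width: 0.112
```

Run:
```python
from h import *
mr=lambda a: cv2.minAreaRect(np.ascontiguousarray(a[:,:2],dtype=np.float32)) if len(a)>3 else None
for n in ['wrist','side','top']:
    s,p,d=cap(n,n+'3.png'); K,Tm=T(n,s);c=cloud(K,Tm,d).reshape(-1,3)
    print(n,s['t'],s['eef_pos'],s['eef_rot'],s['grip_width'],s['wrist_force'])
    q=c[(abs(c[:,0]-396)<50)&(abs(c[:,1]-274)<50)&(c[:,2]>110)&(c[:,2]<150)]
    print(len(q),q.min(0),q.max(0),mr(q)); print(np.histogram(q[:,2],bins=8,range=(110,150))[0])
    for r in manip.mark_of('holder',n)[:3]: print(r['p'],w(Tm,r['xyz']))
```

```text
wrist 5.3333 [396.47 275.93 146.71] [2.61 1.75 0.01] 0.1123745122376547 [-0.63  0.48 -3.19]
9174 [354.37 240.38 122.71] [429.97 316.3  149.97] ((391.4149169921875, 278.8027038574219), (60.25544738769531, 58.63761901855469), 67.50540161132812)
[   0    0   90  303  347 3214 5118  102]
0.93 [394.84 276.75 118.98]
0.81 [528.97 317.92  -4.31]
side 5.4333 [395.07 275.11 143.24] [-2.61 -1.75  0.  ] 0.106692555128063 [ 0.15  0.4  -1.51]
500 [353.3  240.97 119.14] [426.5  312.26 149.86] ((388.3919677734375, 275.9415283203125), (60.883914947509766, 56.48185729980469), 66.27033996582031)
[  0   1  26  35  46 319  60  13]
0.72 [394.46 274.25 115.15]
0.59 [530.41 312.92  -1.54]
0.31 [506.36  -3.09  -1.93]
top 5.5333 [394.8  274.91 142.57] [-2.61 -1.75  0.01] 0.10667080278005449 [ 0.11 -0.39 -2.92]
227 [355.31 234.55 117.53] [437.37 294.84 148.99] ((397.3045959472656, 274.4091796875), (60.62128448486328, 69.83368682861328), 67.28373718261719)
[  0   3   7  10  44 146  12   5]
0.81 [527.68 318.18  -0.7 ]
0.56 [397.48 270.65 113.72]
```

View pics/wrist3.png

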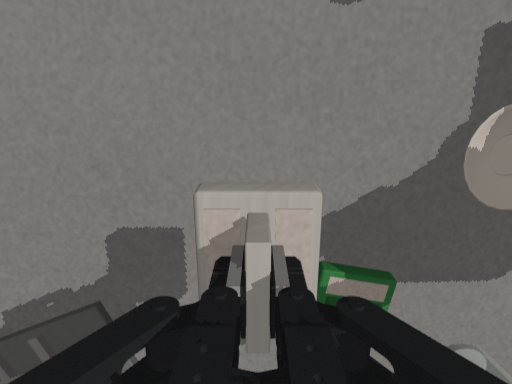

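View pics/side3.png

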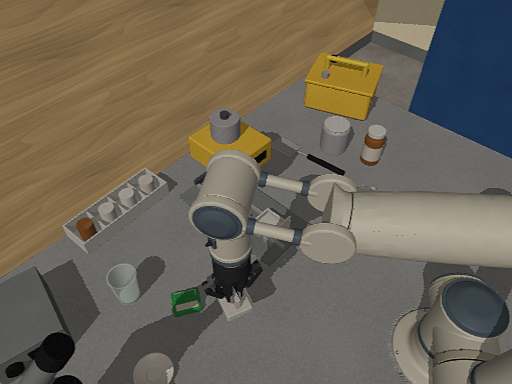

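Run:
```python
from h import *
s,p,d=cap('wrist'); m=manip.camera_model('wrist'); K=np.array(m['mtx']); c=cloud(K,np.array(m['tool_from_camera']),d).reshape(-1,3)
print(s['eef_pos'],s['wrist_force'])
q=c[(abs(c[:,0])<50)&(c[:,1]<60)&(c[:,1]>-60)&(c[:,2]>-2)&(c[:,2]<12)]
print(np.histogram(q[:,2],bins=14,range=(-2,12))[0])
for lo,hi in [(-2,5),(2,8),(8,30)]:
    a=c[(abs(c[:,0])<50)&(abs(c[:,1])<60)&(c[:,2]>lo)&(c[:,2]<hi)]
    print(lo,hi,a.min(0),a.max(0),np.percentile(a,[1,99],axis=0))
a=c[(abs(c[:,0])<50)&(c[:,1]<-15)&(c[:,1]>-60)&(c[:,2]>-2)&(c[:,2]<8)]
print(np.percentile(a,[.5,50,99.5],axis=0)); print(cv2.minAreaRect(np.ascontiguousarray(a[:,:2],dtype=np.float32)))
f=c[(abs(c[:,0])<9)&(c[:,1]<-5)&(c[:,1]>-60)&(c[:,2]>-40)&(c[:,2]<-8)]; print('fin',np.percentile(f,[.5,50,99.5],axis=0))
```

```text
[395.03 275.04 143.14] [ 0.18  0.27 -1.75]
[  20   21   13   18   17   22  466 2580 2912 1560  419  222   86   69]
-2 5 [-24.76 -32.13  -2.  ] [25.61 12.33  5.  ] [[-23.64 -26.99  -1.76]
 [ 25.45   7.81   5.  ]]
2 8 [-28.69 -35.03   2.03] [30.2  22.45  8.  ] [[-27.94 -33.81   4.36]
 [ 29.55  15.22   7.91]]
8 30 [-29.35 -35.05   8.  ] [30.9  23.07 23.67] [[-29.05 -34.93   8.02]
 [ 30.65  16.92  22.74]]
[[-27.95 -34.14  -0.88]
 [  0.55 -25.39   6.32]
 [ 29.66 -15.16   7.97]]
((0.8075733184814453, -25.02301025390625), (20.008060455322266, 58.69374465942383), 89.97425842285156)
fin [[ -8.9  -24.96 -38.91]
 [  0.2  -12.68 -26.17]
 [  8.88  -5.19  -8.38]]
```

Request:
jog_arm:
  plan:
    - [0.5,1.7,-3.6,0,0,0,0.05]
    - [0.5,3.4,-7.2,0,0,0,0.1]
    - [0.5,5,-10.8,0,0,0,0.15]
    - [0.5,6.7,-14.4,0,0,0,0.2]
    - [0.5,8.4,-18,0,0,0,0.25]
    - [0.5,10,-21.6,0,0,0,0.3]
    - [0.5,11.7,-25.2,0,0,0,0.35]
    - [0.5,13.05,-27.85,0,0,0,0.38]
    - [0.5,13.05,-27.85,0,0,0,0.38]
    - [0.5,13.05,-27.85,0,0,0,0.38]
    - [0.5,13.05,-27.85,0,0,0,0.38]

```text
t: 6.6
eef_pos: [525.8, -2.7, 144.4]
eef_rot: [-2.231, -2.21, 0.001]
wrist_force: [0.2, 0.5, -2.0]
grip_width: 0.112
```

Run:
```python
from h import *
for n in ['wrist','top','side']:
    s,p,d=cap(n,n+'4.png'); K,Tm=T(n,s);c=cloud(K,Tm,d); np.savez(n+'4.npz',p=p,d=d)
    print(n,s['t'],s['eef_pos'],s['eef_rot'],s['grip_width'])
    q=c.reshape(-1,3)
    a=q[(abs(q[:,0]-525)<55)&(abs(q[:,1]+3)<50)&(q[:,2]>58)&(q[:,2]<76)]
    if len(a): print('plate',len(a),a.min(0),a.max(0))
    a=q[(abs(q[:,0]-525)<55)&(abs(q[:,1]+3)<50)&(q[:,2]>116)&(q[:,2]<139)]
    if len(a): print('holder',len(a),a.min(0),a.max(0))
    m=np.array(manip.camera_model('wrist')['tool_from_camera'])
    if n=='wrist':
        c=cloud(K,m,d).reshape(-1,3); zz=143
        a=c[(abs(c[:,0])<55)&(abs(c[:,1])<60)&(c[:,2]>72)&(c[:,2]<86)]; print('plate tool',len(a),np.percentile(a,[.5,50,99.5],axis=0) if len(a) else 0)
        a=c[(abs(c[:,0])<55)&(abs(c[:,1])<60)&(c[:,2]>98)&(c[:,2]<108)]; print('walls tool',len(a),np.percentile(a,[.5,50,99.5],axis=0) if len(a) else 0)
```

```text
wrist 6.6 [525.84  -2.74 144.44] [-2.23 -2.21  0.  ] 0.11170867818138408
plate 1356 [481.29 -38.34  58.01] [487.64  36.36  70.99]
holder 7649 [490.89 -31.77 120.95] [549.16  28.74 139.  ]
plate tool 1340 [[-35.77 -44.49  73.93]
 [  2.24 -41.96  75.78]
 [ 38.06 -38.51  85.64]]
walls tool 580 [[-35.99 -44.48  98.57]
 [  2.71 -28.32 105.44]
 [ 38.75 -12.97 107.72]]
top 6.65 [525.81  -2.17 144.72] [-2.23 -2.21  0.  ] 0.10899682363111297
plate 50 [483.62 -37.21  64.43] [486.84  34.17  73.66]
holder 23 [493.35 -28.92 133.54] [498.89  26.93 138.95]
side 6.7 [525.84  -1.93 144.9 ] [-2.23 -2.21  0.  ] 0.10717646363149809
plate 93 [480.15 -40.5   58.5 ] [488.23  34.86  74.02]
holder 180 [490.4  -33.61 117.8 ] [561.07  28.11 138.99]
```

View pics/wrist4.png

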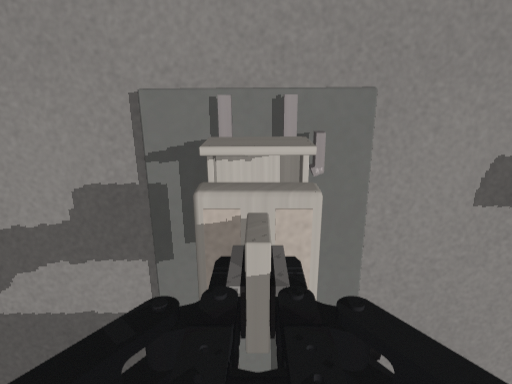

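View pics/side4.png

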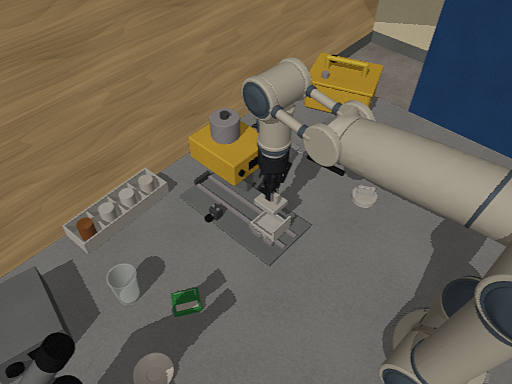

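Request:
jog_arm:
  plan:
    - [0.5,-0.07,0.04,-3,0,0,0]
    - [0.5,-0.07,0.04,-5.5,0,0,0]
    - [0.5,-0.07,0.04,-7,0,0,0]
    - [0.5,-0.07,0.04,-7.6,0,0,0]
    - [0.5,-0.07,0.04,-8.2,0,0,0]
    - [0.5,-0.07,0.04,-8.2,0,0,0]
    - [0.5,-0.07,0.04,-8.2,0,0,0]

```text
t: 7.33
eef_pos: [526.0, -2.3, 64.2]
eef_rot: [2.23, 2.211, 0.002]
wrist_force: [0.3, 0.3, -1.7]
grip_width: 0.11
```

Request:
jog_arm:
  plan:
    - [0.5,0,0,-0.4,0,0,0]
    - [0.5,0,0,-0.8,0,0,0]
    - [0.5,0,0,-1.1,0,0,0]
    - [0.5,0,0,-1.3,0,0,0]
    - [0.5,0,0,-1.3,0,0,0]
    - [0.5,0,0,-1.3,0,0,0]

```text
t: 7.83
eef_pos: [525.6, -2.7, 50.1]
eef_rot: [2.231, 2.212, 0.0]
wrist_force: [1.1, -0.7, -1.6]
grip_width: 0.106
```

Run:
```python
from h import *
s,p,d=cap('wrist','w5.png'); print(s['eef_pos'],s['wrist_force'],s['ft_torque'],s['grip_width'])
m=np.array(manip.camera_model('wrist')['tool_from_camera']);K=np.array(manip.camera_model('wrist')['mtx'])
c=cloud(K,m,d).reshape(-1,3)
a=c[(abs(c[:,0])<55)&(abs(c[:,1])<60)&(c[:,2]>-30)&(c[:,2]<-10)&(c[:,1]<-30)]; print('plate tool',len(a),np.percentile(a,[.5,50,99.5],axis=0) if len(a) else 0)
```

```text
[525.57  -2.66  50.14] [ 1.06 -0.74 -1.62] [-0.05  0.01 -0.  ] 0.10603821664274567
plate tool 4037 [[-35.65 -44.22 -20.35]
 [  1.37 -42.07 -18.56]
 [ 37.97 -37.73 -10.15]]
```

View pics/w5.png

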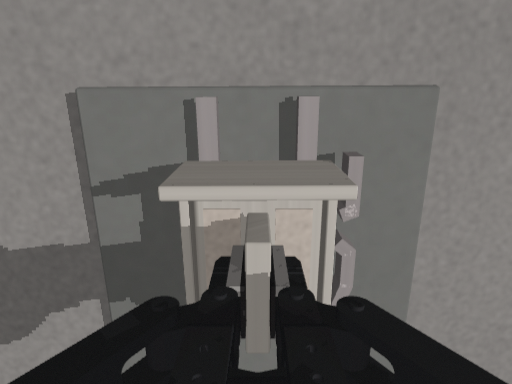

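The holder now sits between the side walls, visible at x≈188 and x≈330. I'll lower it until it touches the floor.

Request:
jog_arm:
  plan:
    - [0.5,0,0,-0.1,0,0,0]
    - [0.5,0,0,-0.1,0,0,0]
    - [0.5,0,0,-0.1,0,0,0]

```text
t: 8.13
eef_pos: [525.8, -2.7, 49.7]
eef_rot: [2.231, 2.211, 0.001]
wrist_force: [-1.1, -0.0, 1.5]
grip_width: 0.107
```

Request:
jog_arm:
  plan:
    - [2,0,0,0,0,0,0]
    - [3,0,0,0,0,0,0]
    - [3,0,0,0,0,0,0]
    - [3,0,0,0,0,0,0]
    - [3,0,0,0,0,0,0]

```text
t: 8.55
eef_pos: [525.5, -2.6, 49.1]
eef_rot: [-2.231, -2.212, 0.0]
wrist_force: [1.2, -0.3, 0.1]
grip_width: 0.351
```

Request:
jog_arm:
  plan:
    - [3,0,0,2,0,0,0]
    - [3,0,0,5,0,0,0]
    - [3,0,0,8,0,0,0]
    - [3,-3,0,11,0,0,0]
    - [3,-6,0,13,0,0,0]
    - [1,-9,0,13,0,0,0]
    - [0,-12,0,13,0,0,0]
    - [0,-15,0,13,0,0,0]
    - [0,-16,0,13,0,0,0]
    - [0,-16,0,13,0,0,0]
    - [0,-16,0,13,0,0,0]

```text
t: 9.47
eef_pos: [365.7, -2.6, 179.6]
eef_rot: [2.23, 2.21, 0.002]
wrist_force: [-0.5, -0.6, -0.3]
grip_width: 0.001
```

Run:
```python
from h import *
mr=lambda a: cv2.minAreaRect(np.ascontiguousarray(a[:,:2],dtype=np.float32)) if len(a)>3 else None
for n in ['wrist','top','side']:
    s,p,d=cap(n,n+'6.png'); K,Tm=T(n,s);q=cloud(K,Tm,d).reshape(-1,3)
    print(n,s['t'],s['eef_pos'],s['eef_rot'],s['joint_pos'],s['grip_width'],s['wrist_force'])
    a=q[(abs(q[:,0]-525)<37)&(abs(q[:,1]+3)<32)&(q[:,2]>20)&(q[:,2]<55)]
    if len(a): print('top plate z',len(a),np.percentile(a,[2,25,50,75,98],axis=0)[:,2])
    a=q[(abs(q[:,0]-530)<37)&(abs(q[:,1]+3)<32)&(q[:,2]>60)&(q[:,2]<90)]
    if len(a): print('fin',len(a),mr(a),a[:,2].max())
    a=q[(abs(q[:,0]-485)<10)&(abs(q[:,1]+3)<45)&(q[:,2]>55)&(q[:,2]<77)]
    if len(a): print('push',len(a),a.min(0),a.max(0))
```

```text
wrist 9.4667 [365.73  -2.64 179.58] [2.23 2.21 0.  ] [-0.1  -0.57  1.88  0.    1.83 -1.66] 0.0006282879959507954 [-0.52 -0.61 -0.34]
top plate z 69 [41.96 42.42 42.75 43.18 44.1 ]
fin 327 ((513.9533081054688, -1.2544021606445312), (8.922232627868652, 27.28110122680664), 89.54656982421875) 77.10460974946804
top 9.5167 [366.06  -2.64 179.35] [2.23 2.21 0.  ] [-0.1  -0.57  1.88  0.    1.83 -1.66] 0.0014395043696892166 [-0.44  0.48  0.68]
top plate z 426 [22.   41.83 43.67 45.4  48.1 ]
fin 51 ((528.1314086914062, -1.4108099937438965), (48.00567626953125, 5.982741355895996), 0.08486506342887878) 80.01579108532133
push 50 [483.69 -37.32  64.92] [486.85  34.16  72.13]
side 9.5667 [366.13  -2.65 179.16] [2.23 2.21 0.  ] [-0.1  -0.57  1.88  0.    1.83 -1.66] 0.001104111879313541 [-0.1  -0.6   0.57]
top plate z 274 [36.58 43.22 45.23 46.88 53.96]
fin 109 ((526.3032836914062, -4.799040794372559), (14.01797866821289, 52.73686218261719), 87.9636001586914) 80.88806540642895
push 105 [479.31 -41.49  55.06] [487.23  33.9   74.13]
```

View pics/side6.png

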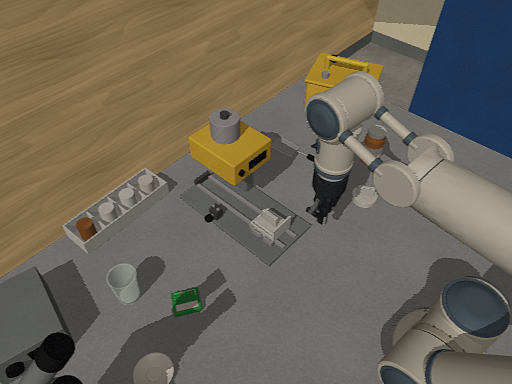

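View pics/top6.png

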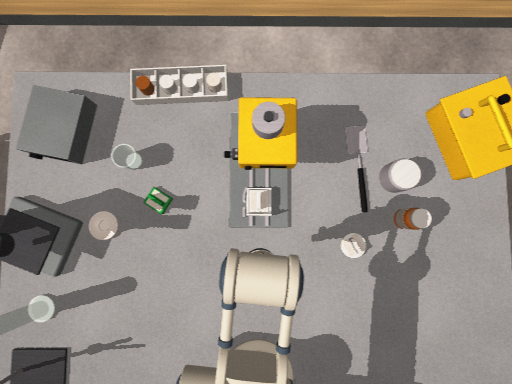

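The holder is seated flat: plate top at about 44 mm, fin top at about 77 mm, both as expected. The bystanders haven't moved. Now I'll lean the closed tool and come down behind the push plate.

Request:
jog_arm:
  plan:
    - [0,1.5,0,0,0,-0.1,0]
    - [0,3,0,0,0,-0.2,0]
    - [0,4.5,0,0,0,-0.3,0]
    - [0,6,0,0,0,-0.4,0]
    - [0,7,0,0,0,-0.5,0]
    - [0,7,0,-2,0,-0.6,0]
    - [0,7,0,-5,0,-0.7,0]
    - [0,7,0,-8,0,-0.7,0]
    - [0,7,0,-8,0,-0.7,0]
    - [0,7,0,-8,0,-0.7,0]

```text
t: 10.45
eef_pos: [497.3, -3.2, 92.8]
eef_rot: [1.847, 1.831, 0.64]
wrist_force: [0.9, -0.2, 0.1]
grip_width: 0.0
```

Run:
```python
from h import *
s,p,d=cap('wrist','w7.png'); s,p,d=cap('side','s7.png')
print(s['t'],s['eef_pos'],R.from_rotvec(s['eef_rot']).as_matrix(),s['joint_pos'],s['wrist_force'])
```

```text
10.5 [497.82  -3.27  94.55] [[ 0.01  0.78  0.62]
 [ 1.   -0.01  0.  ]
 [ 0.01  0.62 -0.78]] [-0.13 -0.85  2.32  0.1   1.01 -1.72] [-0.17  0.04  0.5 ]
```

View pics/w7.png

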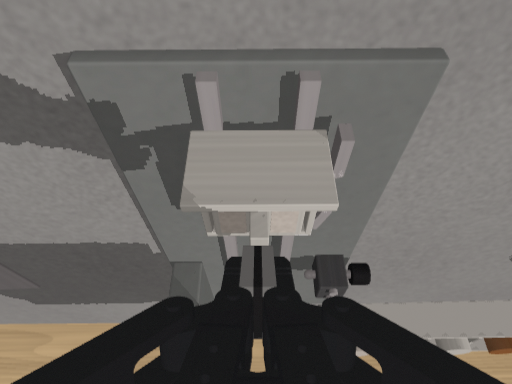

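View pics/s7.png

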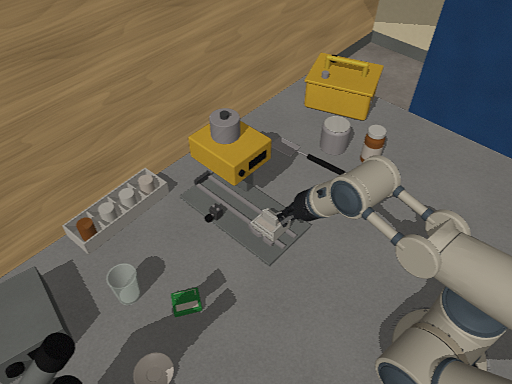

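The arm ran out of range: joint 2 is at its lower limit, so the lean isn't reachable this close in. I'll un-lean to about 10°, start the push that way, and lean further once I'm farther out.

Request:
jog_arm:
  plan:
    - [0,0,0,1.5,0,0.1,0]
    - [0,0,0,3,0,0.2,0]
    - [0,-2,0,3,0,0.3,0]
    - [0,-4,0,3,0,0.4,0]
    - [0,-5.8,0,3,0,0.45,0]
    - [0,-5.8,0,0,0,0.45,0]
    - [0,-5.8,0,-3,0,0.45,0]
    - [0,-5.8,0,-4.8,0,0.45,0]
    - [0,-5.8,0,-4.8,0,0.45,0]
    - [0,-5.8,0,-4.8,0,0.45,0]

```text
t: 11.38
eef_pos: [441.2, -3.4, 50.1]
eef_rot: [2.113, 2.095, 0.238]
wrist_force: [0.1, 0.7, 0.2]
grip_width: -0.001
```

Run:
```python
from h import *
s=manip.observe()
print(s['t'],s['eef_pos'],R.from_rotvec(s['eef_rot']).as_matrix(),s['joint_pos'],s['wrist_force'])
```

```text
11.3833 [441.22  -3.43  50.11] [[ 0.01  0.98  0.22]
 [ 1.   -0.01  0.  ]
 [ 0.    0.22 -0.98]] [-0.1  -0.55  2.11  0.02  1.36 -1.67] [0.15 0.73 0.2 ]
```

Request:
jog_arm:
  plan:
    - [0,1,0,-0.3,0,0,0]
    - [0,2,0,-0.3,0,0,0]
    - [0,2.5,0,-0.3,0,0,0]
    - [0,2.8,0,-0.3,0,0,0]
    - [0,3.1,0,-0.3,0,0,0]
    - [0,3.4,0,-0.3,0,0,0]
    - [0,3.7,0,-0.3,0,0,0]
    - [0,4,0,-0.3,0,0,0]

```text
t: 12.05
eef_pos: [480.5, -3.4, 45.8]
eef_rot: [2.114, 2.095, 0.236]
wrist_force: [-3.4, 0.5, 3.0]
grip_width: -0.004
```

Run:
```python
from h import *
s,p,d=cap('wrist','w8.png'); s,p,d=cap('side','s8.png')
print(s['t'],s['eef_pos'],s['joint_pos'],s['wrist_force'])
```

```text
12.1 [480.98  -3.38  45.64] [-0.09 -0.41  2.03  0.02  1.31 -1.66] [-1.38  0.12  1.27]
```

View pics/w8.png

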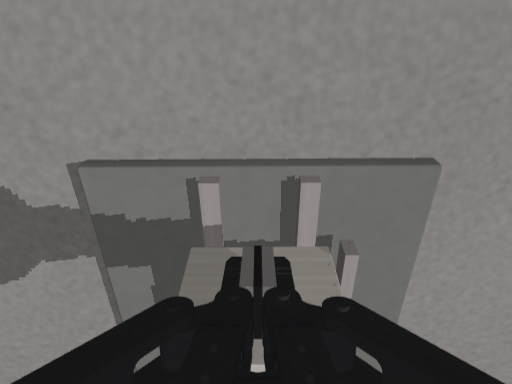

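View pics/s8.png

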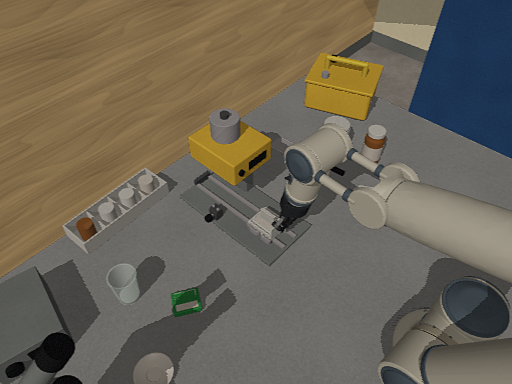

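Contact made at about 3 N, and the fingers press the middle of the plate. I'll push on, staying well short of the roller.

Request:
jog_arm:
  plan:
    - [0,0.5,0,0,0,0,0]
    - [0,1,0,0,0,0,0]
    - [0,1.5,0,0,0,0,0]
    - [0,2,0,0,0,0,0]
    - [0,2.5,0,0,0,0,0]
    - [0,3,0,0,0,0,0]
    - [0,3.5,0,0,0,0,0]
    - [0,4,0,0,0,0,0]
    - [0,4.5,0,0,0,0,0]
    - [0,5,0,0,0,0,0]
    - [0,5.3,0,0,0,0,0]
    - [0,5.3,0,0,0,0,0]

```text
t: 13.15
eef_pos: [534.3, -3.4, 45.4]
eef_rot: [2.113, 2.095, 0.238]
wrist_force: [-0.3, -0.1, 0.3]
grip_width: 0.004
```

Request:
jog_arm:
  plan:
    - [0,-0.8,0,0,0,0,0]
    - [0,-1,0,0,0,-0.1,0]
    - [0,-1,0,0,0,-0.2,0]
    - [0,-1,0,0,0,-0.3,0]
    - [0,-1,0,0,0,-0.4,0]
    - [0,-1,0,0,0,-0.47,0]
    - [0,-1,0,0,0,-0.47,0]
    - [0,-1,0,0,0,-0.47,0]

```text
t: 13.82
eef_pos: [522.6, -3.4, 45.0]
eef_rot: [1.83, 1.814, 0.66]
wrist_force: [-0.3, 0.7, 0.5]
grip_width: 0.003
```

```bash
cat > st.py <<'E'
from h import *
import sys
k=sys.argv[1]
for n in ['side','top','wrist']:
    s,p,d=cap(n,n+k+'.png'); np.savez(n+k+'.npz',p=p,d=d,rot=s['eef_rot'],pos=s['eef_pos'])
print(s['t'],s['eef_pos'],s['joint_pos'],s['wrist_force'],'lean',np.degrees(np.arccos(-R.from_rotvec(s['eef_rot']).as_matrix()[2,2])))
E
python3 st.py 9
```

```text
13.9167 [524.36  -3.47  47.35] [-0.12 -0.73  2.35  0.11  0.83 -1.73] [-0.24 -0.53 -0.35] lean 39.74911098770119
```

View pics/wrist9.png

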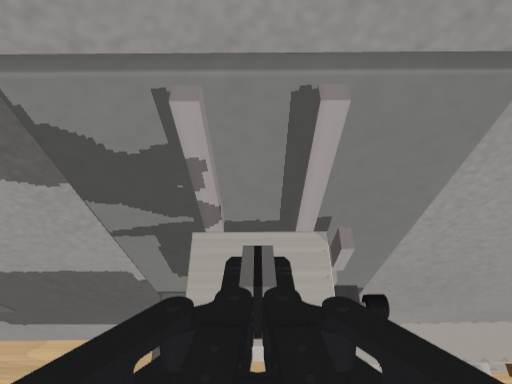

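View pics/side9.png

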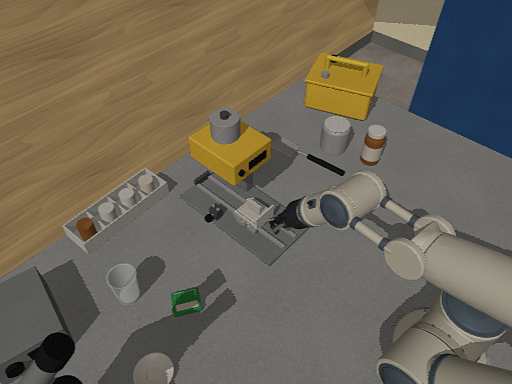

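```bash
cat > an.py <<'E'
from h import *
import sys
k=sys.argv[1]
z=np.load(f'side{k}.npz'); K,Tm=T('side'); c=cloud(K,Tm,z['d']).reshape(-1,3)
a=c[(c[:,0]>440)&(c[:,0]<760)&(abs(c[:,1]+3)<34)&(c[:,2]>36)&(c[:,2]<50)]
# front wall outer = max x of points at z 30..50 behind nothing
print('front/side wall x',np.percentile(a[:,0],[1,99]))
f=c[(c[:,0]>480)&(c[:,0]<760)&(abs(c[:,1]+3)<12)&(c[:,2]>71)&(c[:,2]<84)]; print('fin',len(f),f[:,0].min() if len(f) else 0,f[:,0].max() if len(f) else 0)
E
cat > pl.py <<'E'
# plunger shift relative to baseline (side1/top1), template match subpixel
from h import *
import sys
k=sys.argv[1]
def proj(n,X):
    K,Tm=T(n); q=Tm[:3,:3].T@(np.array(X)-Tm[:3,3]); p=K@q; return p[:2]/p[2]
for n in ['side','top']:
    a=cv2.cvtColor(np.load(n+'1.npz')['p'],cv2.COLOR_RGB2GRAY).astype(np.float32); b=cv2.cvtColor(np.load(n+k+'.npz')['p'],cv2.COLOR_RGB2GRAY).astype(np.float32)
    u,v=proj(n,[673,110,30]); u2,v2=proj(n,[673,115,30])
    u=int(u);v=int(v); 
    for h in (6,8):
        t=a[v-h:v+h+1,u-h:u+h+1]; s=b[v-h-6:v+h+7,u-h-6:u+h+7]
        # upsample x4
        t4=cv2.resize(t,None,fx=8,fy=8,interpolation=cv2.INTER_CUBIC); s4=cv2.resize(s,None,fx=8,fy=8,interpolation=cv2.INTER_CUBIC)
        r=cv2.matchTemplate(s4,t4,cv2.TM_CCOEFF_NORMED); _,m,_,l=cv2.minMaxLoc(r)
        print(n,(u,v),h,'shift',(l[0]-48)/8,(l[1]-48)/8,'score',round(m,3),' 5mm +y =',np.round([u2-proj(n,[673,110,30])[0],v2-proj(n,[673,110,30])[1]],2))
E
python3 an.py 9; python3 pl.py 9
python3 - <<'E'
import cv2
a=cv2.imread('pics/side9.png')[150:270,150:310]; b=cv2.imread('pics/top9.png')[90:240,200:320]
cv2.imwrite('pics/c9.png',cv2.hconcat([cv2.resize(a,(400,300),interpolation=2),cv2.resize(b,(240,300),interpolation=2)]))
E
```

```text
front/side wall x [542.36 627.46]
fin 83 484.83212672076894 610.8937971824425
side (205, 220) 6 shift 0.0 0.0 score 0.998  5mm +y = [-1.27  1.01]
side (205, 220) 8 shift 0.0 0.0 score 0.999  5mm +y = [-1.27  1.01]
top (222, 154) 6 shift 0.0 0.0 score 0.999  5mm +y = [-1.6  -0.01]
top (222, 154) 8 shift 0.0 0.0 score 0.999  5mm +y = [-1.6  -0.01]
```

View pics/c9.png

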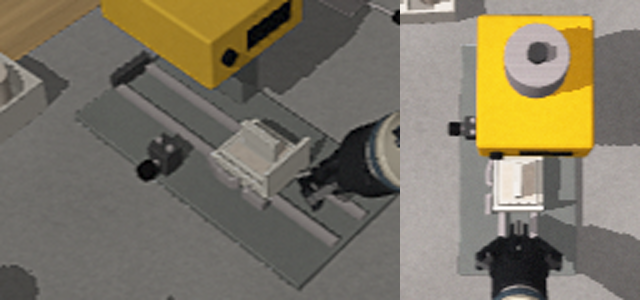

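The knob is at (209,218) in side view, (227,154) in top view, and hasn't shifted. The carriage has travelled about 80 mm. Pushing on, now leaned at 40°.

Request:
jog_arm:
  plan:
    - [0,0.5,0,0,0,0,0]
    - [0,0.8,0,0,0,0,0]
    - [0,1.1,0,0,0,0,0]
    - [0,1.5,0,0,0,0,0]
    - [0,2,0,0,0,0,0]
    - [0,2.5,0,0,0,0,0]
    - [0,3,0,0,0,0,0]
    - [0,3.5,0,0,0,0,0]
    - [0,3.8,0,0,0,0,0]
    - [0,4,0,0,0,0,0]

```text
t: 14.8
eef_pos: [563.9, -3.4, 45.3]
eef_rot: [1.83, 1.814, 0.66]
wrist_force: [-2.7, -0.5, 1.4]
grip_width: 0.004
```

```bash
sed -i 's/\[673,110,30\]/[673,102,30]/g; s/\[673,115,30\]/[673,107,30]/' pl.py; python3 st.py 10; python3 an.py 10; python3 pl.py 10
```

```text
14.9 [563.75  -3.35  45.3 ] [-0.11 -0.56  2.25  0.1   0.76 -1.72] [ 0.29 -0.18 -0.41] lean 39.67159083663142
front/side wall x [568.25 655.09]
fin 86 544.8922632099947 638.2794477287769
side (207, 219) 6 shift 0.0 0.0 score 0.999  5mm +y = [-1.26  1.  ]
side (207, 219) 8 shift 0.0 0.0 score 0.999  5mm +y = [-1.26  1.  ]
top (224, 154) 6 shift 0.0 0.0 score 0.999  5mm +y = [-1.6  -0.01]
top (224, 154) 8 shift 0.0 0.0 score 0.999  5mm +y = [-1.6  -0.01]
```

Request:
jog_arm:
  plan:
    - [0,0.2,0,0,0,0,0]
    - [0,0.4,0,0,0,0,0]
    - [0,0.6,0,0,0,0,0]
    - [0,0.8,0,0,0,0,0]

```text
t: 15.28
eef_pos: [571.4, -3.3, 45.1]
eef_rot: [1.83, 1.814, 0.66]
wrist_force: [-3.0, 0.3, 0.1]
grip_width: -0.004
```

Request:
jog_arm:
  plan:
    - [0,0.2,0,0,0,0,0]
    - [0,0.4,0,0,0,0,0]
    - [0,0.6,0,0,0,0,0]

```text
t: 15.53
eef_pos: [577.5, -3.4, 45.1]
eef_rot: [1.83, 1.814, 0.66]
wrist_force: [-2.9, -0.6, -1.3]
grip_width: -0.002
```

Request:
jog_arm:
  plan:
    - [0,0.2,0,0,0,0,0]
    - [0,0.4,0,0,0,0,0]
    - [0,0.6,0,0,0,0,0]

```text
t: 15.78
eef_pos: [583.5, -3.4, 45.1]
eef_rot: [1.83, 1.814, 0.66]
wrist_force: [-2.7, 0.3, -0.8]
grip_width: 0.001
```

```bash
python3 st.py 11; python3 an.py 11; python3 pl.py 11
```

```text
15.8833 [583.77  -3.4   45.4 ] [-0.1  -0.48  2.2   0.1   0.73 -1.71] [-0.77  0.23 -0.78] lean 39.68228210032848
front/side wall x [587.41 674.92]
fin 74 571.082165916115 655.4572642399519
side (207, 219) 6 shift 0.0 0.0 score 0.999  5mm +y = [-1.26  1.  ]
side (207, 219) 8 shift 0.0 0.0 score 0.999  5mm +y = [-1.26  1.  ]
top (224, 154) 6 shift 0.0 0.0 score 0.999  5mm +y = [-1.6  -0.01]
top (224, 154) 8 shift 0.0 0.0 score 0.999  5mm +y = [-1.6  -0.01]
```

Request:
jog_arm:
  plan:
    - [0,0.2,0,0,0,0,0]
    - [0,0.4,0,0,0,0,0]

```text
t: 16.1
eef_pos: [587.6, -3.4, 45.6]
eef_rot: [1.829, 1.814, 0.661]
wrist_force: [-4.3, -1.2, 1.0]
grip_width: -0.002
```

Request:
jog_arm:
  plan:
    - [0,0.2,0,0,0,0,0]
    - [0,0.4,0,0,0,0,0]

```text
t: 16.27
eef_pos: [591.6, -3.4, 45.5]
eef_rot: [1.83, 1.814, 0.66]
wrist_force: [-6.1, 0.1, 2.8]
grip_width: 0.001
```

Request:
jog_arm:
  plan:
    - [0,0.2,0,0,0,0,0]
    - [0,0.4,0,0,0,0,0]

```text
t: 16.43
eef_pos: [595.5, -3.5, 45.5]
eef_rot: [1.83, 1.814, 0.66]
wrist_force: [-6.7, 0.1, 2.4]
grip_width: 0.003
```

```bash
python3 st.py 12; python3 an.py 12; python3 pl.py 12
```

```text
16.5333 [595.73  -3.44  45.56] [-0.1  -0.44  2.17  0.1   0.72 -1.71] [-2.66 -0.55  0.52] lean 39.67772121032277
front/side wall x [599.45 686.32]
fin 67 584.6335662985962 670.1410303998668
side (207, 219) 6 shift -0.5 0.375 score 0.977  5mm +y = [-1.26  1.  ]
side (207, 219) 8 shift -0.375 0.375 score 0.976  5mm +y = [-1.26  1.  ]
top (224, 154) 6 shift -0.875 0.0 score 0.992  5mm +y = [-1.6  -0.01]
top (224, 154) 8 shift -0.75 0.0 score 0.985  5mm +y = [-1.6  -0.01]
```

Request:
jog_arm:
  plan:
    - [0,0.2,0,0,0,0,0]
    - [0,0.4,0,0,0,0,0]

```text
t: 16.75
eef_pos: [599.4, -3.5, 45.5]
eef_rot: [1.83, 1.814, 0.66]
wrist_force: [-6.8, -0.8, 2.7]
grip_width: -0.001
```

Request:
jog_arm:
  plan:
    - [0,0.2,0,0,0,0,0]
    - [0,0.4,0,0,0,0,0]

```text
t: 16.92
eef_pos: [603.5, -3.5, 45.5]
eef_rot: [1.829, 1.814, 0.66]
wrist_force: [-4.5, -0.1, 1.6]
grip_width: -0.002
```

Request:
jog_arm:
  plan:
    - [0,0.2,0,0,0,0,0]
    - [0,0.4,0,0,0,0,0]

```text
t: 17.08
eef_pos: [607.6, -3.5, 45.5]
eef_rot: [1.829, 1.814, 0.66]
wrist_force: [-4.3, -0.6, 2.6]
grip_width: -0.001
```

```bash
python3 st.py 13; python3 an.py 13; python3 pl.py 13
```

```text
17.1833 [607.81  -3.43  45.54] [-0.1  -0.4   2.14  0.1   0.71 -1.71] [-0.24  0.07  0.09] lean 39.70006664155085
front/side wall x [611.63 697.31]
fin 75 575.7422975528668 681.6592636001035
side (207, 219) 6 shift -1.125 0.875 score 0.968  5mm +y = [-1.26  1.  ]
side (207, 219) 8 shift -0.875 0.875 score 0.956  5mm +y = [-1.26  1.  ]
top (224, 154) 6 shift -1.5 0.0 score 0.99  5mm +y = [-1.6  -0.01]
top (224, 154) 8 shift -1.375 0.0 score 0.972  5mm +y = [-1.6  -0.01]
```

View pics/side13.png

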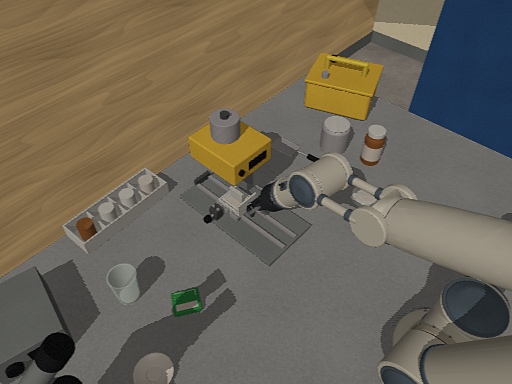

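View pics/wrist13.png

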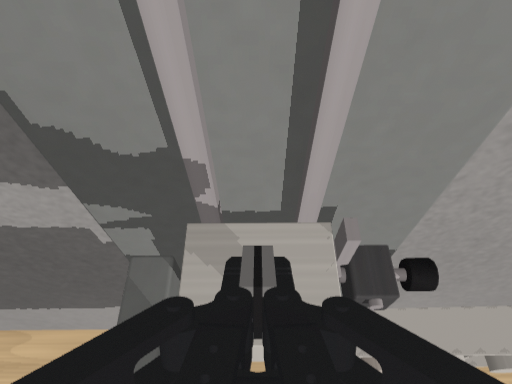

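The plunger is fully pressed back (knob shifted about 5 mm outward) and the roller is riding on the carriage side. I'll continue in small steps.

Request:
jog_arm:
  plan:
    - [0,0.2,0,0,0,0,0]
    - [0,0.4,0,0,0,0,0]

```text
t: 17.4
eef_pos: [611.6, -3.4, 45.5]
eef_rot: [1.829, 1.814, 0.66]
wrist_force: [-5.2, -0.2, 2.0]
grip_width: 0.002
```

Request:
jog_arm:
  plan:
    - [0,0.15,0,0,0,0,0]
    - [0,0.3,0,0,0,0,0]

```text
t: 17.57
eef_pos: [614.7, -3.4, 45.5]
eef_rot: [1.829, 1.814, 0.661]
wrist_force: [-3.5, -0.9, 2.6]
grip_width: -0.003
```

Request:
jog_arm:
  plan:
    - [0,0.1,0,0,0,0,0]
    - [0,0.2,0,0,0,0,0]

```text
t: 17.73
eef_pos: [616.7, -3.4, 45.6]
eef_rot: [1.829, 1.814, 0.661]
wrist_force: [-3.9, 0.1, 2.2]
grip_width: 0.001
```

```bash
python3 st.py 14; python3 pl.py 14
```

```text
17.8333 [616.74  -3.4   45.54] [-0.09 -0.37  2.12  0.09  0.7  -1.71] [-0.98 -0.02  1.05] lean 39.69655715744212
side (207, 219) 6 shift -1.125 0.875 score 0.968  5mm +y = [-1.26  1.  ]
side (207, 219) 8 shift -1.0 0.875 score 0.955  5mm +y = [-1.26  1.  ]
top (224, 154) 6 shift -1.5 0.0 score 0.99  5mm +y = [-1.6  -0.01]
top (224, 154) 8 shift -1.375 0.0 score 0.973  5mm +y = [-1.6  -0.01]
```

Request:
jog_arm:
  plan:
    - [0,0.1,0,0,0,0,0]
    - [0,0.2,0,0,0,0,0]

```text
t: 18.05
eef_pos: [618.5, -3.3, 45.5]
eef_rot: [1.829, 1.814, 0.66]
wrist_force: [-3.8, 0.2, 1.6]
grip_width: 0.002
```

Request:
jog_arm:
  plan:
    - [0,0.1,0,0,0,0,0]
    - [0,0.2,0,0,0,0,0]

```text
t: 18.22
eef_pos: [620.6, -3.4, 45.5]
eef_rot: [1.829, 1.814, 0.661]
wrist_force: [-3.4, -0.1, 2.4]
grip_width: -0.001
```

```bash
python3 st.py 15; python3 pl.py 15
```

```text
18.3167 [620.67  -3.36  45.5 ] [-0.09 -0.35  2.11  0.09  0.7  -1.71] [-0.68  0.17  0.89] lean 39.68756932303332
side (207, 219) 6 shift -1.125 0.875 score 0.968  5mm +y = [-1.26  1.  ]
side (207, 219) 8 shift -1.0 0.875 score 0.955  5mm +y = [-1.26  1.  ]
top (224, 154) 6 shift -1.5 0.0 score 0.99  5mm +y = [-1.6  -0.01]
top (224, 154) 8 shift -1.375 0.0 score 0.973  5mm +y = [-1.6  -0.01]
```

Request:
jog_arm:
  plan:
    - [0,0.1,0,0,0,0,0]
    - [0,0.2,0,0,0,0,0]

```text
t: 18.53
eef_pos: [622.5, -3.4, 45.5]
eef_rot: [1.829, 1.814, 0.66]
wrist_force: [-2.8, -0.5, 1.4]
grip_width: 0.001
```

```bash
python3 st.py 16; python3 pl.py 16
```

```text
18.6333 [622.61  -3.38  45.45] [-0.09 -0.35  2.11  0.09  0.69 -1.71] [-1.14 -0.83  0.98] lean 39.68201906795398
side (207, 219) 6 shift -1.125 0.875 score 0.968  5mm +y = [-1.26  1.  ]
side (207, 219) 8 shift -1.0 0.875 score 0.955  5mm +y = [-1.26  1.  ]
top (224, 154) 6 shift -1.5 0.0 score 0.99  5mm +y = [-1.6  -0.01]
top (224, 154) 8 shift -1.375 0.0 score 0.973  5mm +y = [-1.6  -0.01]
```

Request:
jog_arm:
  plan:
    - [0,0.1,0,0,0,0,0]
    - [0,0.2,0,0,0,0,0]

```text
t: 18.85
eef_pos: [624.5, -3.4, 45.4]
eef_rot: [1.829, 1.814, 0.66]
wrist_force: [-1.2, 0.6, 0.6]
grip_width: 0.002
```

```bash
python3 st.py 17; python3 pl.py 17
```

```text
18.95 [624.62  -3.39  45.35] [-0.09 -0.34  2.1   0.09  0.69 -1.7 ] [ 0.31  0.99 -0.37] lean 39.67882764493444
side (207, 219) 6 shift -1.0 0.875 score 0.969  5mm +y = [-1.26  1.  ]
side (207, 219) 8 shift -0.875 0.75 score 0.959  5mm +y = [-1.26  1.  ]
top (224, 154) 6 shift -1.375 0.0 score 0.992  5mm +y = [-1.6  -0.01]
top (224, 154) 8 shift -1.375 0.0 score 0.975  5mm +y = [-1.6  -0.01]
```

Force is dropping and the plunger is just starting to return. Continuing in single-millimetre steps.

Request:
jog_arm:
  plan:
    - [0,0.1,0,0,0,0,0]
    - [0,0.1,0,0,0,0,0]

```text
t: 19.17
eef_pos: [625.6, -3.4, 45.4]
eef_rot: [1.829, 1.814, 0.661]
wrist_force: [0.1, 0.2, 0.1]
grip_width: 0.003
```

```bash
python3 st.py 18; python3 pl.py 18;python3 an.py 18
```

```text
19.2667 [625.49  -3.36  45.31] [-0.09 -0.34  2.1   0.09  0.69 -1.7 ] [-0.35  0.21  0.24] lean 39.6667726076564
side (207, 219) 6 shift -0.75 0.625 score 0.971  5mm +y = [-1.26  1.  ]
side (207, 219) 8 shift -0.625 0.5 score 0.965  5mm +y = [-1.26  1.  ]
top (224, 154) 6 shift -0.5 0.0 score 0.995  5mm +y = [-1.6  -0.01]
top (224, 154) 8 shift -0.5 0.0 score 0.993  5mm +y = [-1.6  -0.01]
front/side wall x [630.76 716.81]
fin 74 613.4860135110462 700.5617834323148
```

Request:
jog_arm:
  plan:
    - [0,0.1,0,0,0,0,0]
    - [0,0.1,0,0,0,0,0]

```text
t: 19.48
eef_pos: [626.6, -3.4, 45.4]
eef_rot: [1.829, 1.814, 0.66]
wrist_force: [0.3, 0.2, 0.1]
grip_width: 0.001
```

```bash
python3 st.py 19; python3 pl.py 19;python3 an.py 19
```

```text
19.5833 [626.52  -3.41  45.42] [-0.09 -0.33  2.1   0.09  0.69 -1.7 ] [0.36 0.07 0.13] lean 39.67418394144102
side (207, 219) 6 shift 0.0 0.0 score 0.998  5mm +y = [-1.26  1.  ]
side (207, 219) 8 shift 0.0 0.0 score 0.999  5mm +y = [-1.26  1.  ]
top (224, 154) 6 shift 0.0 0.0 score 0.999  5mm +y = [-1.6  -0.01]
top (224, 154) 8 shift 0.0 0.0 score 0.999  5mm +y = [-1.6  -0.01]
front/side wall x [635.04 721.43]
fin 69 614.3228785837068 706.4305525684524
```

Snapped: the plunger is fully back out, the carriage jumped about 4 mm ahead of the fingers, and contact force is zero. Retreating.

Request:
jog_arm:
  plan:
    - [0,-0.5,0,0,0,0,0]
    - [0,-2,0,0,0,0,0]
    - [0,-4,0,0,0,0,0]
    - [0,-6.5,0,0.5,0,0.1,0]
    - [0,-9,0,2,0,0.2,0]
    - [0,-12,0,4,0,0.3,0]
    - [0,-15,0,6,0,0.4,0]
    - [0,-18,0,8,0,0.5,0]
    - [0,-20,0,10,0,0.6,0]
    - [0,-22,0,12,0,0.68,0]
    - [0,-22,0,12,0,0.68,0]
    - [0,-22,0,12,0,0.68,0]

```text
t: 20.63
eef_pos: [407.3, -3.4, 166.4]
eef_rot: [2.223, 2.204, 0.018]
wrist_force: [0.5, 0.0, -1.2]
grip_width: 0.0
```

```bash
python3 st.py 20; python3 pl.py 20;python3 an.py 20
python3 - <<'E'
import cv2
a=cv2.imread('pics/side20.png')[130:280,150:350]; b=cv2.imread('pics/wrist20.png')
cv2.imwrite('pics/c20.png',cv2.hconcat([cv2.resize(a,(400,300),interpolation=2),cv2.resize(b,(400,300))]))
E
```

```text
20.7333 [406.38  -3.35 164.16] [-0.09 -0.46  1.84  0.    1.75 -1.66] [-0.42 -0.09 -0.35] lean 0.7182808466206837
side (207, 219) 6 shift 0.0 0.0 score 0.999  5mm +y = [-1.26  1.  ]
side (207, 219) 8 shift 0.0 0.0 score 0.999  5mm +y = [-1.26  1.  ]
top (224, 154) 6 shift 0.0 0.0 score 0.999  5mm +y = [-1.6  -0.01]
top (224, 154) 8 shift 0.0 0.0 score 0.999  5mm +y = [-1.6  -0.01]
front/side wall x [634.43 721.11]
fin 66 634.9778087184222 705.4691136099666
```

View pics/c20.png

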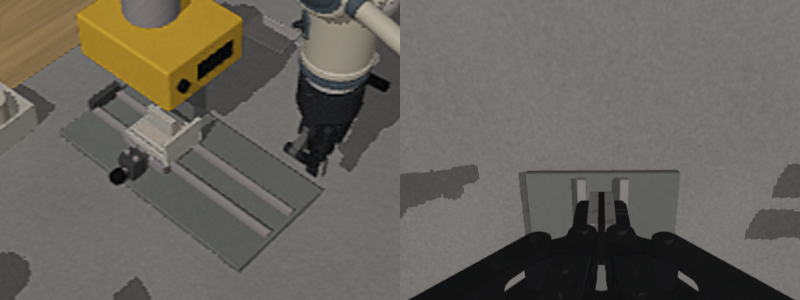

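View pics/top20.png

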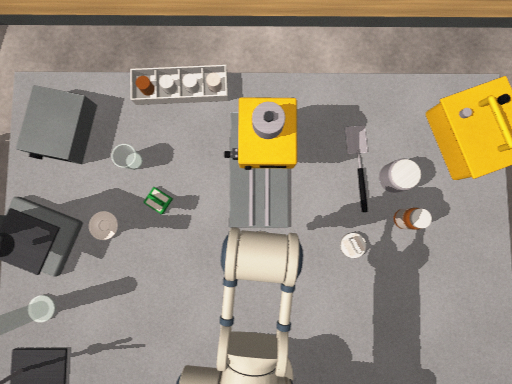

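```bash
python3 -c "
from bench import manip; print(manip.observe()['t'],manip.observe()['joint_velocities']); print(manip.job_done())"
```

```text
20.7833 [6.74912964e-04 2.64045730e-03 5.61699524e-03 6.58050046e-05
 6.78477635e-03 1.54701892e-04]
the job is handed in; nothing more can be done
None
```

The filter holder is in the carriage pocket and the carriage is caught in its notch under the detector head. I handed the job in at about 20.8 s of the 64 s.

**Holder:** I gripped the white holder by its fin and turned it square to the pocket. I set it down until it touched the floor and let go. It sits flat, with its plate top at about 44 mm and fin top at about 77 mm above the table, both as expected.

**Push:** I pushed with closed fingers, about 13° off vertical at first and then leaning about 40°. The force peaked at about 7 N on the ramp, with the knob pressed back about 5 mm. It fell to zero at the notch, the knob returned fully and the carriage moved ahead of the fingers by itself.

**Last checks after retreating:**
- The knob is back at its starting position in both the side and top views.
- The carriage has moved about 152 mm from where it started, so its travel is roughly 173 mm. That is inside the 160–188 mm catch range and short of the 198 mm stop. It stayed put when the arm withdrew.
- The other items look unmoved in the top view, and the robot is touching nothing.

**What disagreed or went wrong:**
- My first try at leaning the tool close to the robot ran joint 2 almost to its limit, at -0.85 against -0.86. It touched nothing, and I leaned farther out instead.
- I measured the carriage's starting travel as 20–23 mm, slightly over the stated 20 mm maximum, so the 173 mm figure could be a few millimetres off.
- The networks also reported the green look-alike as a holder, and I ignored it.

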